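# Put the microscope's lenses back in their canister bases

### The job

The four silver-barrelled microscope lenses have been cleaned: put each one away in the canister base of its own colour in the caddy, standing upright on the base's floor inside the rim. Set them down gently rather than letting them drop, and do not knock any lens over. The two black-barrelled lenses belong to another microscope, so leave them standing where they are.

Things in the scene. Friction and masses are not known exactly. Their poses are not given: they have to be found in the camera images.
- lens_red_mid (a point): Loose microscope lens (objective), SILVER barrel, red band and shoulder, 58 mm tall, about 0.16 kg. Stands nose up on its thread: foot 25 mm wide, 6 mm high; straight barrel 34 mm wide up to 44 mm (grip here); coloured shoulder; narrow nose. The point is its centre, 29 mm above its underside; z is its axis, up to the nose.
- lens_yellow_mid (a point): Loose microscope lens (objective), SILVER barrel, yellow band and shoulder, 58 mm tall, about 0.16 kg. Stands nose up on its thread: foot 25 mm wide, 6 mm high; straight barrel 34 mm wide up to 44 mm (grip here); coloured shoulder; narrow nose. The point is its centre, 29 mm above its underside; z is its axis, up to the nose.
- lens_green_mid (a point): Loose microscope lens (objective), SILVER barrel, green band and shoulder, 60 mm tall, about 0.16 kg. Stands nose up on its thread: foot 25 mm wide, 6 mm high; straight barrel 34 mm wide up to 44 mm (grip here); coloured shoulder; narrow nose. The point is its centre, 30 mm above its underside; z is its axis, up to the nose.
- lens_blue_mid (a point): Loose microscope lens (objective), SILVER barrel, blue band and shoulder, 62 mm tall, about 0.16 kg. Stands nose up on its thread: foot 25 mm wide, 6 mm high; straight barrel 34 mm wide up to 44 mm (grip here); coloured shoulder; narrow nose. The point is its centre, 31 mm above its underside; z is its axis, up to the nose.
- black_green_mid (a point): Look-alike that stays where it stands: lens of the same form, BLACK barrel, green band and shoulder, 60 mm tall. The point is its centre, 30 mm above its underside. The six lenses stand on the bench among two black eyepieces, a small amber bottle and a clear dish (up to 60 mm tall); centres at least 65 mm apart.
- black_yellow_mid (a point): Look-alike that stays where it stands: lens of the same form, BLACK barrel, yellow band and shoulder, 58 mm tall. The point is its centre, 29 mm above its underside.
- base_red: Canister base, all red plastic: shallow round cup, 56 mm outside, 48 mm inside diameter, 7 mm high, floor 3 mm thick. Origin at the centre of its underside, z up; fixed. The bases sit two by two, centres 66 mm apart, in any order, in a pale aluminium caddy 150 mm square, rim 12 mm above the bench; underside of bases 4 mm above the bench.
- base_yellow: Canister base, all yellow plastic: shallow round cup, 56 mm outside, 48 mm inside diameter, 7 mm high, floor 3 mm thick. Origin at the centre of its underside, z up; fixed. A similar tray on the other side holds only the clear canister caps, up to 63 mm tall.
- base_green: Canister base, all green plastic: shallow round cup, 56 mm outside, 48 mm inside diameter, 7 mm high, floor 3 mm thick. Origin at the centre of its underside, z up; fixed.
- base_blue: Canister base, all blue plastic: shallow round cup, 56 mm outside, 48 mm inside diameter, 7 mm high, floor 3 mm thick. Origin at the centre of its underside, z up; fixed.
There are look-alikes about, which are no part of the job. Of the things like the base_yellow, leave any that is purple; of the rest the larger one is meant.

How it is judged:
By the outcome, as a careful person would: the job done as asked, in the order asked, and still so for the second after the job is handed in, with the robot touching nothing.
It also fails if it takes over 90 s, if anything falls off the work surface, if the arm or the gripper's body presses on something with over 40 N, if the wrist force passes 120 N, or if a joint passes its speed limit or range.

### The arm

A 6-joint arm with a two-finger parallel gripper is mounted at the origin on the work surface. World frame = base frame: x ahead of the robot, y to its left, z up, the work surface at z = 0. Lengths are in m, angles in rad, forces in N, time in s.
With the tool pointing down it reaches from about 0.4 to 0.825 m from the base axis. Payload 7 kg.
Tool frame: the origin (TCP) lies between the finger pads; the fingertips stand 8 mm ahead of it and the grasp point (between the pads) lies 11 mm behind it (arm.finger_overhang is the distance from the TCP to the fingertips, in m); z points along the fingers, y is the line along which they close (so a half turn about z gives the same grasp; the last joint's range is limited). The gripper opens to 88 mm and grips with 3 to 60 N. Pads are 19 mm wide; open, the fingers measure 130 mm over their backs; the gripper's body (78 mm by 193 mm) begins 47 mm behind the grasp point.
Start: joints at [1.432, 0.359, 0.012, 0, -1.224, -0.288], TCP at [0.279, 0.614, 0.235] pointing down, gripper open.
Joint ranges: [-3.07, 3.07], [-1.43, 2.12], [-1.02, 1.25], [-3.03, 1.67], [-3.05, -0], [-3.03, 3.03]. Speed limits (rad/s): [2.39, 2.39, 3.01, 3.14, 3.14, 3.14].

### API

Orientations are given as [roll, pitch, yaw] about the fixed x, y, z axes, in that order (R = Rz(yaw) Ry(pitch) Rx(roll)).
In Python, from station import arm gives the robot as it stands.
- The arm moves only by the tool move_arm, never from a script. Its argument "rows" is text: rows parted by semicolons, each of 7 numbers parted by spaces: the turn, a rotation vector about the tool's x, y, z in degrees, then the shift along the tool's x, y, z in m, then the finger opening in m, from 0 to 0.0876. A call has 1 to 8 rows; each row shifts and turns the commanded pose from where the row before left it, along the tool's axes as they then stand; what a row does not reach is not made up. A row lasts 1/8 s, in which the tool goes at most 62.5 mm and 10.7 degrees, less where a joint would pass 70% of its speed; a pose out of reach is approached as far as the arm can. A call is refused whole if a number of a shift passes 0.0625 or a number of a turn 10.7, either way. A call with a gripper value outside its range is refused whole. The fingers move at their own pace and stop on an object; "squeeze" is the grip in N (left out, the last holds). Time passes only in rows, so rows that do not move let the fingers close. It gives the time, the measured TCP pose, the force, the opening and the grip force at its end, in the units of the state.
- arm.get_state(): the state, without advancing time (a new reading comes with each control period).
- arm.grab_frame(name): name is "side" or "top"; returns (picture, depth): 400x640x3 uint8, blue, green, red; 400x640 float32, m along the optical axis (not along the pixel's ray), 0 where there is no reading.
- arm.camera_model(name): a dict with "mtx" (3x3 intrinsics, pixels), "k1" (the pictures are not rectified: a ray, as slopes to the right and down, at radius r is drawn at 1 + k1 r^2 times it, then the intrinsics apply), "camera_from_world" (4x4, takes a point from world to camera coordinates). Camera axes: x right, y down, z forward; pixel columns grow to the right and rows downward; lengths in m; the calibration is good to about 2 mm. A picture is of the moment at which its call begins. camera_model takes no time and is no camera call.
- arm.job_done(): hands the job in; it is judged then, once.
The state is a dict: "t": time; "q": joint angles; "qd": joint speeds; "joint_efforts": joint torques, N m; "eef_pos": TCP position; "ee_rot": TCP orientation; "force": force on the tool from outside, world axes, zero at the start; "moment": the same for the moment, N m; "width": finger opening in m; "gripper_force": force on a finger pad.
Only numpy, scipy, OpenCV 4.12 (cv2) and the standard library are available. Lean on these libraries where they do the work, as an engineer would, in place of code of your own. Each camera call takes 0.05 s, during which the arm holds its last target. There are 200 camera calls.

## Working session

There is one attempt and no reset: what is moved stays moved. The work goes in short steps, Python scripts to look and compute and a tool call to move; the robot and the scene stay as the last step left them, time stands still between calls to the robot, and variables do not carry over. Pictures are saved under pics/ and viewed, at most 14 in all, crops included, and the job is handed in when it is done.

Besides the shell and the picture viewer there is one more tool, called by a JSON object that holds its "fn" and its "kwargs", one argument or row to a line. move_arm: Moves the arm, as the interface text tells. Its arguments: {"type":"object","properties":{"rows":{"type":"string"},"squeeze":{"type":"number"}},"required":["rows"]}

```bash
ls; mkdir -p pics; python3 - <<'E'
from station import arm
import cv2,numpy as np
s=arm.get_state();print({k:np.round(v,3).tolist() for k,v in s.items()})
for n in("top","side"):
    p,d=arm.grab_frame(n);cv2.imwrite(f"pics/{n}0.png",p);np.save(f"{n}0.npy",d)
    m=arm.camera_model(n);print(n,np.round(m["mtx"],1).tolist(),m["k1"],np.round(m["camera_from_world"],3).tolist())
E
```

```text
pics
{'t': 0.0, 'q': [1.432, 0.359, 0.011, -0.0, -1.224, -0.288], 'qd': [0.0, -0.0, -0.001, -0.002, -0.001, -0.001], 'joint_efforts': [0.001, -58.272, 29.307, 6.998, 0.007, -0.0], 'eef_pos': [0.279, 0.614, 0.234], 'ee_rot': [3.14, -0.0, -0.427], 'force': [0.417, -0.543, -0.181], 'moment': [0.03, -0.024, -0.074], 'gripper_force': 0.0, 'width': 0.088}
top [[384.3, 0.0, 304.8], [0.0, 384.3, 207.4], [0.0, 0.0, 1.0]] 0.018462791284561488 [[0.002, -0.999, 0.036, -0.016], [-0.992, -0.007, -0.127, 0.519], [0.127, -0.035, -0.991, 0.832], [0.0, 0.0, 0.0, 1.0]]
side [[364.4, 0.0, 320.5], [0.0, 364.4, 196.8], [0.0, 0.0, 1.0]] 0.02502104054344573 [[-0.828, -0.561, 0.001, 0.424], [-0.333, 0.489, -0.806, 0.209], [0.452, -0.668, -0.592, 0.601], [0.0, 0.0, 0.0, 1.0]]
```

View pics/top0.png

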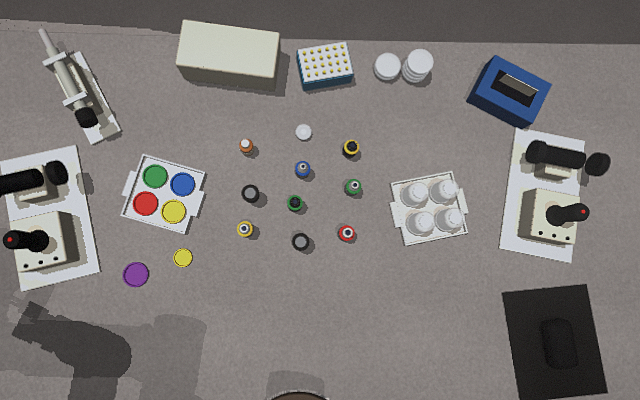

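View pics/side0.png

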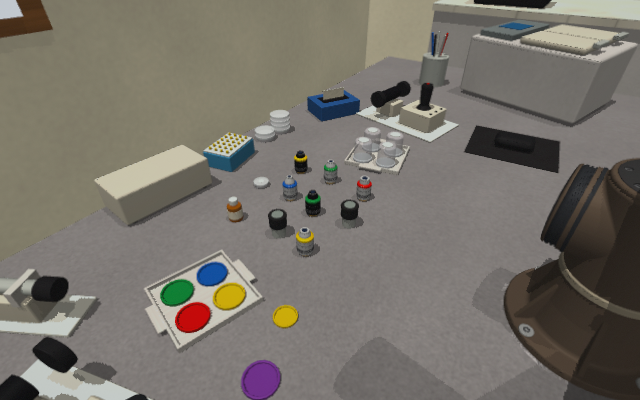

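The top view shows the caddy with green (155,176), blue (183,184), red (146,204) and yellow (174,211). The silver lenses are yellow (245,229), blue (303,169), green (354,187) and red (347,233). The black-barrelled ones are green (295,203) and yellow (351,148). The loose yellow and purple discs are decoys.

```bash
cat > h.py <<'E'
import numpy as np,cv2
from station import arm
def cloud(n,d):
    m=arm.camera_model(n);K=m["mtx"];v,u=np.mgrid[:400,:640]
    x=(u-K[0][2])/K[0][0];y=(v-K[1][2])/K[1][1];r0=np.hypot(x,y);r=r0.copy()
    for _ in range(8): r=r0/(1+m["k1"]*r*r)
    f=np.where(r0>0,r/np.maximum(r0,1e-9),1)
    P=np.stack([x*f*d,y*f*d,d],-1);T=np.linalg.inv(np.array(m["camera_from_world"]))
    return P@T[:3,:3].T+T[:3,3]
E
python3 - <<'E'
from h import *
W=cloud("top",np.load("top0.npy"))
S=cv2.imread("pics/side0.png");WS=cloud("side",np.load("side0.npy"))
T={"red":(347,233),"yel":(245,229),"grn":(354,187),"blu":(303,169),"Bgrn":(295,203),"Byel":(351,148),"eye1":(251,193),"eye2":(300,242),"bottle":(246,146),"dish":(304,132)}
for k,(u,v) in T.items():
    c=W[v-14:v+15,u-14:u+15].reshape(-1,3);b=c[c[:,2]>.012]
    q=b[b[:,2]>.03];zt=np.percentile(b[:,2],97);n=b[b[:,2]>zt-.006]
    g=np.median(b[:,:2],0);a=WS.reshape(-1,3);a=a[(np.hypot(*(a[:,:2]-g).T)<.03)&(a[:,2]>zt-.008)]
    print(k,"nose",n.mean(0).round(4),len(n),"mid",((q.min(0)+q.max(0))/2).round(3)if len(q) else"","side",a.mean(0).round(4) if len(a) else"",len(a))
hsv=cv2.cvtColor(cv2.imread("pics/top0.png"),cv2.COLOR_BGR2HSV)
for k,(u,v) in {"G":(155,176),"B":(183,184),"R":(146,204),"Y":(174,211)}.items():
    h=hsv[...,0].astype(int);dh=abs((h-h[v,u]+90)%180-90)
    m=((dh<10)&(hsv[...,1]>120)).astype(np.uint8)
    _,l=cv2.connectedComponents(m);p=W[l==l[v,u]];print(k,((p.min(0)+p.max(0))/2).round(4),p.mean(0).round(4),np.ptp(p,0).round(3))
E
```

```text
red nose [ 0.46   -0.1013  0.0785] 80 mid [ 0.444 -0.051  0.461] side [ 0.4606 -0.1032  0.0574] 62
yel nose [0.466  0.1142 0.1039] 72 mid [0.448 0.077 0.461] side [0.4686 0.1206 0.0571] 88
grn nose [ 0.5566 -0.1129  0.1065] 53 mid [ 0.496 -0.06   0.461] side [ 0.5647 -0.1202  0.0583] 43
blu nose [ 0.5971 -0.0059  0.0972] 45 mid [ 0.516 -0.003  0.461] side [ 0.605  -0.0061  0.0594] 47
Bgrn nose [0.5214 0.0109 0.1059] 54 mid [0.477 0.011 0.462] side [0.5274 0.0113 0.0586] 54
Byel nose [ 0.6488 -0.1129  0.0844] 62 mid [ 0.541 -0.059  0.46 ] side [ 0.6555 -0.1167  0.0568] 45
eye1 nose [0.5466 0.1086 0.0574] 239 mid [0.487 0.073 0.461] side [0.5461 0.1091 0.0543] 204
eye2 nose [ 0.441  -0.0024  0.0538] 236 mid [ 0.441 -0.002  0.054] side [ 0.44   -0.0015  0.0544] 188
bottle nose [0.6468 0.1169 0.0973] 58 mid [0.542 0.077 0.461] side [0.6588 0.1218 0.0536] 53
dish nose [0.4086 0.0171 0.8908] 5 mid [0.409 0.017 0.891] side  0
G [0.5916 0.3316 0.0093] [0.5928 0.3323 0.008 ] [0.052 0.053 0.012]
B [0.5742 0.2684 0.009 ] [0.5746 0.2693 0.008 ] [0.052 0.055 0.013]
R [0.4828 0.1969 0.4462] [0.5289 0.3488 0.0138] [0.148 0.359 0.889]
Y [0.4726 0.1653 0.4472] [0.5098 0.2837 0.0194] [0.128 0.296 0.887]
```

```bash
python3 - <<'E'
from h import *
W=cloud("top",np.load("top0.npy"))
T={"red":(347,233),"yel":(245,229),"grn":(354,187),"blu":(303,169),"Bgrn":(295,203),"Byel":(351,148),"bottle":(246,146),"dish":(304,132)}
for k,(u,v) in T.items():
    c=W[v-14:v+15,u-14:u+15].reshape(-1,3);b=c[(c[:,2]>.006)&(c[:,2]<.08)]
    zt=np.percentile(b[:,2],97);n=b[b[:,2]>zt-.006]
    print(k,n.mean(0).round(4),len(n))
E
```

```text
red [ 0.4612 -0.1044  0.0576] 79
yel [0.4694 0.1201 0.0574] 73
grn [ 0.5654 -0.1207  0.0592] 53
blu [ 0.606  -0.0067  0.0599] 47
Bgrn [0.5279 0.0107 0.0597] 52
Byel [ 0.6564 -0.117   0.0573] 64
bottle [0.6595 0.1224 0.0539] 57
dish [ 0.7017 -0.009   0.0122] 204
```

```bash
cat >> h.py <<'E'
from scipy.spatial.transform import Rotation as Ro
def go(*targets):
    s=arm.get_state();R=Ro.from_euler("xyz",s["ee_rot"]);p=np.array(s["eef_pos"])
    print("pose",p.round(4),np.degrees(s["ee_rot"]).round(2),"q",np.round(s["q"],2),"t",round(s["t"],2))
    print("level vec deg",np.degrees((R.inv()*Ro.from_euler("xyz",[np.pi,0,np.radians(-60.4)])).as_rotvec()).round(2))
    for t in targets: print(t,"shift",R.inv().apply(np.array(t)-p).round(4));p=np.array(t)
E
python3 - <<'E'
from h import *
W=cloud("top",np.load("top0.npy"));w=W[:,:160].reshape(-1,3);w=w[(w[:,2]<.5)]
print(w[:,2].max(), w[w[:,2]>.1].mean(0))
E
```

```text
0.14273610208545084 [0.44149199 0.53820467 0.12910808]
```

{"fn": "move_arm", "kwargs": {
  "rows": "0 0 9 0 0 0 0.056; 0 0 9 0 0 0 0.056; 0 0 9 0 0 0 0.056; 0 0 8.9 0 0 0 0.056; 0 0 0 0 0 0 0.056",
  "squeeze": 20
}}

```text
t: 0.72
eef_pos: [0.2793, 0.6142, 0.2341]
ee_rot: [3.141, -0.001, -1.052]
force: [0.7, 0.2, 0.4]
width: 0.0562
gripper_force: 0.0
```

{"fn": "move_arm", "kwargs": {
  "rows": "0 0 0 0.052 0.008 0 0.056; 0 0 0 0.052 0.008 0 0.056; 0 0 0 0.052 0.008 0 0.056; 0 0 0 0.052 0.008 0 0.056; 0 0 0 0.052 0.008 0 0.056; 0 0 0 0.052 0.008 0.01 0.056; 0 0 0 0.052 0.008 0.01 0.056; 0 0 0 0.052 0.008 0.02 0.056"
}}

```text
t: 1.72
eef_pos: [0.4303, 0.22, 0.195]
ee_rot: [-3.139, 0.001, -1.049]
force: [0.0, -0.3, -0.2]
width: 0.0562
gripper_force: 0.0
```

{"fn": "move_arm", "kwargs": {
  "rows": "0 0 0 0.052 0.008 0.03 0.056; 0 0 0 0.052 0.007 0.03 0.056; 0 0 0 0 0 0 0.056"
}}

```text
t: 2.1
eef_pos: [0.467, 0.1196, 0.1322]
ee_rot: [3.137, -0.0, -1.054]
force: [-0.8, 1.0, 0.3]
width: 0.0556
gripper_force: 0.0
```

```bash
python3 - <<'E'
from h import *
go((.469,.12,.12),(.469,.12,.017))
p,d=arm.grab_frame("side");cv2.imwrite("pics/s1.png",p)
E
```

```text
pose [0.467  0.1196 0.1322] [ 1.7971e+02 -1.0000e-02 -6.0400e+01] q [ 0.66  0.14 -0.54 -0.   -0.89 -0.14] t 2.1
level vec deg [ 0.29 -0.01 -0.  ]
(0.469, 0.12, 0.12) shift [ 0.0006 -0.002   0.0122]
(0.469, 0.12, 0.017) shift [-0.     -0.0005  0.103 ]
```

View pics/s1.png

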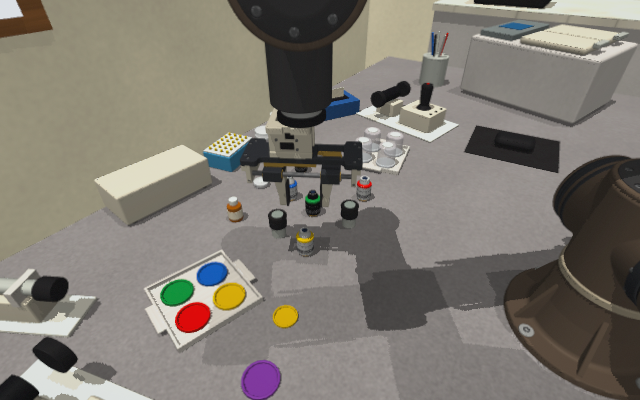

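The gripper, at (300,170), hangs centred above the silver yellow lens at (305,241), so I'm descending.

{"fn": "move_arm", "kwargs": {
  "rows": "0 0 0 0 -0.002 0.035 0.056; 0 0 0 0 0 0.035 0.056; 0 0 0 0 0 0.025 0.056; 0 0 0 0 0 0.015 0.056; 0 0 0 0 0 0.005 0.056; 0 0 0 0 0 0 0.056"
}}

```text
t: 2.9
eef_pos: [0.47, 0.1252, 0.02]
ee_rot: [-3.141, -0.0, -1.051]
force: [0.0, -0.4, 0.7]
width: 0.0559
gripper_force: 0.0
```

{"fn": "move_arm", "kwargs": {
  "rows": "0 0 0 0 0 0 0.045; 0 0 0 0 0 0 0.038; 0 0 0 0 0 0 0.03; 0 0 0 0 0 0 0.028; 0 0 0 0 0 0 0.028; 0 0 0 0 0 0 0.028"
}}

```text
t: 3.65
eef_pos: [0.4697, 0.1244, 0.0199]
ee_rot: [-3.141, -0.0, -1.053]
force: [-3.0, -0.2, 6.6]
width: 0.0338
gripper_force: 20.0
```

{"fn": "move_arm", "kwargs": {
  "rows": "0 0 0 0 0 -0.01 0.028; 0 0 0 0 0 -0.03 0.028; 0 0 0 0 0 -0.06 0.028; 0 0 0 -0.031 -0.029 0 0.028; 0 0 0 -0.031 -0.029 0 0.028; 0 0 0 -0.031 -0.029 0 0.028; 0 0 0 -0.031 -0.029 0 0.028; 0 0 0 0 0 0 0.028"
}}

```text
t: 4.65
eef_pos: [0.5098, 0.2922, 0.1196]
ee_rot: [-3.141, 0.0, -1.051]
force: [-0.3, -1.1, -1.4]
width: 0.0339
gripper_force: 20.0
```

```bash
python3 - <<'E'
from h import *
go((.5093,.289,.12),(.5093,.289,.0275))
p,d=arm.grab_frame("side");cv2.imwrite("pics/s2.png",p[100:350,80:480])
E
```

```text
pose [0.5098 0.2922 0.1196] [-179.96    0.    -60.23] q [ 0.85  0.32 -0.34  0.   -0.92 -0.33] t 4.65
level vec deg [-0.04  0.    0.17]
(0.5093, 0.289, 0.12) shift [ 0.0025  0.002  -0.0004]
(0.5093, 0.289, 0.0275) shift [0.     0.0001 0.0925]
```

View pics/s2.png

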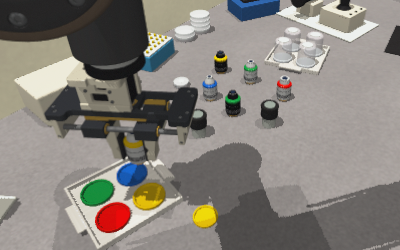

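The lens is held upright at crop (135,147), above the yellow base at (149,196).

{"fn": "move_arm", "kwargs": {
  "rows": "0 0 0 0.002 0.002 0.03 0.028; 0 0 0 0 0 0.03 0.028; 0 0 0 0 0 0.02 0.028; 0 0 0 0 0 0.006 0.028; 0 0 0 0 0 0.002 0.028; 0 0 0 0 0 0 0.028; 0 0 0 0 0 0 0.028"
}}

```text
t: 5.58
eef_pos: [0.5088, 0.2872, 0.0324]
ee_rot: [-3.14, 0.0, -1.053]
force: [-0.3, -0.5, -0.7]
width: 0.0337
gripper_force: 20.0
```

{"fn": "move_arm", "kwargs": {
  "rows": "0 0 0 0 0 0.002 0.028; 0 0 0 0 0 0.0015 0.028; 0 0 0 0 0 0.001 0.028; 0 0 0 0 0 0 0.028; 0 0 0 0 0 0 0.028"
}}

```text
t: 6.2
eef_pos: [0.5084, 0.2868, 0.027]
ee_rot: [3.142, 0.0, -1.053]
force: [-0.9, -0.3, -1.1]
width: 0.0336
gripper_force: 20.0
```

{"fn": "move_arm", "kwargs": {
  "rows": "0 0 0 0 0 0.0006 0.028; 0 0 0 0 0 0 0.028; 0 0 0 0 0 0 0.028"
}}

```text
t: 6.58
eef_pos: [0.5085, 0.2868, 0.0269]
ee_rot: [-3.141, -0.0, -1.053]
force: [-2.7, -1.1, 5.3]
width: 0.0335
gripper_force: 20.0
```

Contact is made (+6 N). I'll release, rise, then head for red.

{"fn": "move_arm", "kwargs": {
  "rows": "0 0 0 0 0 0 0.037; 0 0 0 0 0 0 0.045; 0 0 0 0 0 0 0.056; 0 0 0 0 0 0 0.056; 0 0 0 0 0 -0.02 0.056; 0 0 0 0 0 -0.03 0.056; 0 0 0 0 0 -0.045 0.056; 0 0 0 0 0 0 0.056"
}}

```text
t: 7.58
eef_pos: [0.5103, 0.2885, 0.1253]
ee_rot: [-3.135, 0.001, -1.053]
force: [0.5, 0.1, -0.1]
width: 0.056
gripper_force: 0.0
```

```bash
python3 - <<'E'
from h import *
go((.461,-.104,.12),(.461,-.104,.019))
p,d=arm.grab_frame("side");cv2.imwrite("pics/s3.png",cv2.resize(p[220:360,120:320],None,fx=3,fy=3))
E
```

```text
pose [0.5103 0.2885 0.1253] [-1.7961e+02  8.0000e-02 -6.0320e+01] q [ 0.85  0.3  -0.34  0.   -0.92 -0.33] t 7.58
level vec deg [-0.39  0.08  0.08]
(0.461, -0.104, 0.12) shift [0.3165 0.2372 0.0032]
(0.461, -0.104, 0.019) shift [1.00e-04 7.00e-04 1.01e-01]
```

View pics/s3.png

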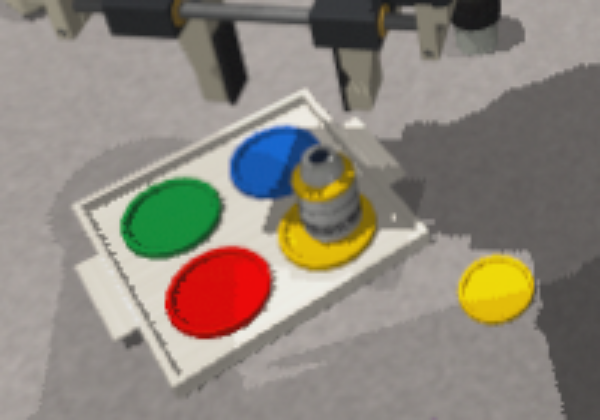

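The yellow lens stands centred and upright in its base at crop (328,205). Next is red.

{"fn": "move_arm", "kwargs": {
  "rows": "0 0 0 0.0395 0.0295 0 0.056; 0 0 0 0.0395 0.0295 0 0.056; 0 0 0 0.0395 0.0295 0 0.056; 0 0 0 0.0395 0.0295 0 0.056; 0 0 0 0.0395 0.0295 0 0.056; 0 0 0 0.0395 0.0295 0 0.056; 0 0 0 0.0395 0.0295 0 0.056; 0 0 0 0.0395 0.0295 0 0.056"
}}

```text
t: 8.62
eef_pos: [0.4586, -0.1061, 0.1206]
ee_rot: [3.14, 0.001, -1.053]
force: [1.4, 0.6, 0.1]
width: 0.0561
gripper_force: 0.0
```

{"fn": "move_arm", "kwargs": {
  "rows": "0 0 0 0 0 0 0.056; 0 0 0 0 0 0 0.056"
}}

```text
t: 8.88
eef_pos: [0.4592, -0.1047, 0.1208]
ee_rot: [3.141, 0.0, -1.055]
force: [0.1, -0.5, 0.2]
width: 0.0562
gripper_force: 0.0
```

```bash
python3 - <<'E'
from h import *
go((.461,-.104,.12),(.461,-.104,.02))
E
```

```text
pose [ 0.4592 -0.1047  0.1208] [ 1.7994e+02  3.0000e-02 -6.0420e+01] q [ 0.2   0.13 -0.58 -0.   -0.86  0.32] t 8.88
level vec deg [ 0.06  0.03 -0.02]
(0.461, -0.104, 0.12) shift [ 0.0003 -0.0019  0.0008]
(0.461, -0.104, 0.02) shift [ 0.     -0.0001  0.1   ]
```

{"fn": "move_arm", "kwargs": {
  "rows": "0 0 0 0 -0.002 0.035 0.056; 0 0 0 0 0 0.035 0.056; 0 0 0 0 0 0.02 0.056; 0 0 0 0 0 0.01 0.056; 0 0 0 0 0 0 0.056; 0 0 0 0 0 0 0.056"
}}

```text
t: 9.62
eef_pos: [0.4621, -0.1032, 0.0221]
ee_rot: [-3.141, -0.0, -1.053]
force: [0.3, 0.2, 0.1]
width: 0.0563
gripper_force: 0.0
```

{"fn": "move_arm", "kwargs": {
  "rows": "0 0 0 0 0 0 0.045; 0 0 0 0 0 0 0.038; 0 0 0 0 0 0 0.03; 0 0 0 0 0 0 0.028; 0 0 0 0 0 0 0.028; 0 0 0 0 0 0 0.028"
}}

```text
t: 10.38
eef_pos: [0.4614, -0.1036, 0.0217]
ee_rot: [3.142, -0.0, -1.053]
force: [-1.9, 0.6, 6.1]
width: 0.0334
gripper_force: 20.0
```

{"fn": "move_arm", "kwargs": {
  "rows": "0 0 0 0 0 -0.01 0.028; 0 0 0 0 0 -0.03 0.028; 0 0 0 0 0 -0.06 0.028; 0 0 0 0 0 0 0.028; 0 0 0 0 0 0 0.028"
}}

```text
t: 11.0
eef_pos: [0.461, -0.1034, 0.1216]
ee_rot: [-3.141, 0.0, -1.054]
force: [-0.2, -0.8, -2.0]
width: 0.0335
gripper_force: 20.0
```

```bash
python3 - <<'E'
from h import *
go((.529,.349,.12))
E
```

```text
pose [ 0.461  -0.1034  0.1216] [-1.7995e+02  1.0000e-02 -6.0380e+01] q [ 0.2   0.14 -0.58 -0.   -0.86  0.32] t 11.0
level vec deg [-0.05  0.01  0.02]
(0.529, 0.349, 0.12) shift [-0.3597 -0.2827  0.0019]
```

{"fn": "move_arm", "kwargs": {
  "rows": "0 0 0 -0.045 -0.0353 0 0.028; 0 0 0 -0.045 -0.0353 0 0.028; 0 0 0 -0.045 -0.0353 0 0.028; 0 0 0 -0.045 -0.0353 0 0.028; 0 0 0 -0.045 -0.0353 0 0.028; 0 0 0 -0.045 -0.0353 0 0.028; 0 0 0 -0.045 -0.0353 0 0.028; 0 0 0 -0.045 -0.0353 0 0.028"
}}

```text
t: 12.0
eef_pos: [0.5279, 0.3501, 0.1193]
ee_rot: [3.138, -0.001, -1.053]
force: [1.4, -0.3, -1.0]
width: 0.0336
gripper_force: 20.0
```

{"fn": "move_arm", "kwargs": {
  "rows": "0 0 0 0 0 0 0.028; 0 0 0 0 0 0 0.028; 0 0 0 0 0 0 0.028"
}}

```text
t: 12.38
eef_pos: [0.5283, 0.3476, 0.1206]
ee_rot: [3.14, -0.001, -1.054]
force: [-0.8, -0.2, -2.0]
width: 0.0338
gripper_force: 20.0
```

```bash
python3 - <<'E'
from h import *
go((.529,.349,.12),(.529,.349,.032))
p,d=arm.grab_frame("side");cv2.imwrite("pics/s4.png",p[150:400,80:480])
E
```

```text
pose [0.5283 0.3476 0.1206] [ 1.799e+02 -3.000e-02 -6.041e+01] q [ 0.89  0.38 -0.23 -0.   -0.96 -0.37] t 12.38
level vec deg [ 0.1  -0.03 -0.01]
(0.529, 0.349, 0.12) shift [-0.0008 -0.0013  0.0006]
(0.529, 0.349, 0.032) shift [-0.     -0.0002  0.088 ]
```

View pics/s4.png

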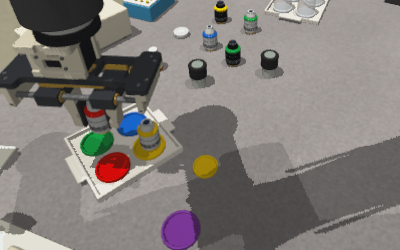

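The red lens is held upright at crop (97,118), over the red base at (113,167). Yellow is still standing at (149,138).

{"fn": "move_arm", "kwargs": {
  "rows": "0 0 0 -0.001 -0.001 0.03 0.028; 0 0 0 0 0 0.03 0.028; 0 0 0 0 0 0.02 0.028; 0 0 0 0 0 0.007 0.028; 0 0 0 0 0 0.002 0.028; 0 0 0 0 0 0 0.028; 0 0 0 0 0 0 0.028"
}}

```text
t: 13.3
eef_pos: [0.5295, 0.3507, 0.0334]
ee_rot: [-3.14, 0.0, -1.053]
force: [0.6, -0.5, -1.9]
width: 0.0334
gripper_force: 20.0
```

{"fn": "move_arm", "kwargs": {
  "rows": "0 0 0 0 0 0.0015 0.028; 0 0 0 0 0 0.0005 0.028; 0 0 0 0 0 0 0.028; 0 0 0 0 0 0 0.028"
}}

```text
t: 13.8
eef_pos: [0.5291, 0.3504, 0.0305]
ee_rot: [3.142, -0.0, -1.053]
force: [-0.2, 0.6, -1.8]
width: 0.0335
gripper_force: 20.0
```

{"fn": "move_arm", "kwargs": {
  "rows": "0 0 0 0 0 0.001 0.028; 0 0 0 0 0 0.0005 0.028; 0 0 0 0 0 0 0.028; 0 0 0 0 0 0 0.028"
}}

```text
t: 14.3
eef_pos: [0.5291, 0.3504, 0.0289]
ee_rot: [3.142, -0.0, -1.053]
force: [-0.4, -0.6, -1.3]
width: 0.0335
gripper_force: 20.0
```

{"fn": "move_arm", "kwargs": {
  "rows": "0 0 0 0 0 0.0005 0.028; 0 0 0 0 0 0.0003 0.028; 0 0 0 0 0 0 0.028; 0 0 0 0 0 0 0.028"
}}

```text
t: 14.8
eef_pos: [0.5292, 0.3504, 0.0288]
ee_rot: [-3.141, -0.0, -1.053]
force: [-3.3, -1.5, 4.9]
width: 0.0341
gripper_force: 20.0
```

{"fn": "move_arm", "kwargs": {
  "rows": "0 0 0 0 0 0 0.037; 0 0 0 0 0 0 0.045; 0 0 0 0 0 0 0.056; 0 0 0 0 0 0 0.056; 0 0 0 0 0 -0.02 0.056; 0 0 0 0 0 -0.03 0.056; 0 0 0 0 0 -0.043 0.056; 0 0 0 0 0 0 0.056"
}}

```text
t: 15.8
eef_pos: [0.5309, 0.352, 0.1252]
ee_rot: [-3.135, 0.002, -1.053]
force: [0.5, -0.2, 0.1]
width: 0.056
gripper_force: 0.0
```

```bash
python3 - <<'E'
from h import *
go((.565,-.1205,.12))
E
```

```text
pose [0.5309 0.352  0.1252] [-1.7962e+02  1.0000e-01 -6.0320e+01] q [ 0.89  0.38 -0.22  0.   -0.96 -0.37] t 15.8
level vec deg [-0.38  0.1   0.08]
(0.565, -0.1205, 0.12) shift [0.4274 0.2044 0.0031]
```

{"fn": "move_arm", "kwargs": {
  "rows": "0 0 0 0.0534 0.0252 0 0.056; 0 0 0 0.0534 0.0252 0 0.056; 0 0 0 0.0534 0.0252 0 0.056; 0 0 0 0.0534 0.0252 0 0.056; 0 0 0 0.0534 0.0252 0 0.056; 0 0 0 0.0534 0.0252 0 0.056; 0 0 0 0.0534 0.0252 0 0.056; 0 0 0 0.0534 0.0252 0 0.056"
}}

```text
t: 16.8
eef_pos: [0.5649, -0.1225, 0.1207]
ee_rot: [3.141, 0.0, -1.053]
force: [0.8, 0.5, 0.3]
width: 0.0561
gripper_force: 0.0
```

{"fn": "move_arm", "kwargs": {
  "rows": "0 0 0 0 0 0 0.056; 0 0 0 0 0 0 0.056; 0 0 0 0 0 0 0.056"
}}

```text
t: 17.18
eef_pos: [0.5652, -0.1196, 0.121]
ee_rot: [3.141, 0.0, -1.052]
force: [-0.0, 0.4, -0.5]
width: 0.0559
gripper_force: 0.0
```

```bash
python3 - <<'E'
from h import *
go((.565,-.1205,.12),(.565,-.1205,.02))
E
```

```text
pose [ 0.5652 -0.1196  0.121 ] [ 1.7999e+02  1.0000e-02 -6.0280e+01] q [ 0.13  0.3  -0.36 -0.   -0.92  0.39] t 17.18
level vec deg [0.01 0.01 0.12]
(0.565, -0.1205, 0.12) shift [0.0007 0.0006 0.001 ]
(0.565, -0.1205, 0.02) shift [ 0.  -0.   0.1]
```

{"fn": "move_arm", "kwargs": {
  "rows": "0 0 0 0.001 0 0.035 0.056; 0 0 0 0 0 0.035 0.056; 0 0 0 0 0 0.02 0.056; 0 0 0 0 0 0.01 0.056; 0 0 0 0 0 0 0.056; 0 0 0 0 0 0 0.056"
}}

```text
t: 17.92
eef_pos: [0.5665, -0.1211, 0.0221]
ee_rot: [-3.14, -0.001, -1.053]
force: [0.3, 0.6, 0.5]
width: 0.0563
gripper_force: 0.0
```

{"fn": "move_arm", "kwargs": {
  "rows": "0 0 0 0 0 0 0.045; 0 0 0 0 0 0 0.038; 0 0 0 0 0 0 0.03; 0 0 0 0 0 0 0.028; 0 0 0 0 0 0 0.028; 0 0 0 0 0 0 0.028"
}}

```text
t: 18.68
eef_pos: [0.566, -0.1216, 0.0215]
ee_rot: [-3.141, -0.0, -1.053]
force: [-1.6, 0.9, 5.5]
width: 0.0334
gripper_force: 20.0
```

{"fn": "move_arm", "kwargs": {
  "rows": "0 0 0 0 0 -0.01 0.028; 0 0 0 0 0 -0.03 0.028; 0 0 0 0 0 -0.06 0.028; 0 0 0 0 0 0 0.028; 0 0 0 0 0 0 0.028"
}}

```text
t: 19.3
eef_pos: [0.5651, -0.1214, 0.1211]
ee_rot: [-3.141, 0.001, -1.054]
force: [-0.2, 0.5, -2.4]
width: 0.0334
gripper_force: 20.0
```

```bash
python3 - <<'E'
from h import *
go((.592,.332,.12))
E
```

```text
pose [ 0.5651 -0.1214  0.1211] [-1.7999e+02  3.0000e-02 -6.0380e+01] q [ 0.13  0.3  -0.35 -0.   -0.92  0.39] t 19.3
level vec deg [-0.01  0.03  0.02]
(0.592, 0.332, 0.12) shift [-0.3808 -0.2474  0.0013]
```

{"fn": "move_arm", "kwargs": {
  "rows": "0 0 0 -0.0476 -0.0309 0 0.028; 0 0 0 -0.0476 -0.0309 0 0.028; 0 0 0 -0.0476 -0.0309 0 0.028; 0 0 0 -0.0476 -0.0309 0 0.028; 0 0 0 -0.0476 -0.0309 0 0.028; 0 0 0 -0.0476 -0.0309 0 0.028; 0 0 0 -0.0476 -0.0309 0 0.028; 0 0 0 -0.0476 -0.0309 0 0.028"
}}

```text
t: 20.3
eef_pos: [0.591, 0.3328, 0.1188]
ee_rot: [3.138, -0.001, -1.053]
force: [0.7, 0.1, -1.8]
width: 0.0338
gripper_force: 20.0
```

{"fn": "move_arm", "kwargs": {
  "rows": "0 0 0 0 0 0 0.028; 0 0 0 0 0 0 0.028; 0 0 0 0 0 0 0.028"
}}

```text
t: 20.68
eef_pos: [0.5918, 0.3303, 0.1202]
ee_rot: [3.14, -0.0, -1.054]
force: [-0.2, 0.6, -1.6]
width: 0.0333
gripper_force: 20.0
```

```bash
python3 - <<'E'
from h import *
go((.592,.332,.12),(.592,.332,.0315))
p,d=arm.grab_frame("side");cv2.imwrite("pics/s5.png",p[150:400,80:480])
E
```

```text
pose [0.5918 0.3303 0.1202] [ 1.7989e+02 -2.0000e-02 -6.0420e+01] q [ 0.8   0.45 -0.12 -0.   -1.   -0.28] t 20.68
level vec deg [ 0.11 -0.02 -0.02]
(0.592, 0.332, 0.12) shift [-0.0014 -0.001   0.0002]
(0.592, 0.332, 0.0315) shift [-0.     -0.0002  0.0885]
```

View pics/s5.png

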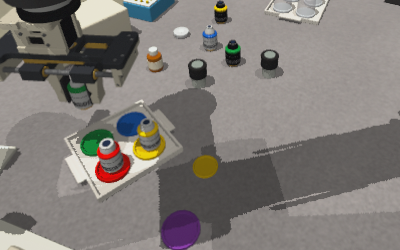

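The green lens is held upright at crop (78,95), above the green base. Red at (110,158) and yellow at (150,138) are standing in their bases.

{"fn": "move_arm", "kwargs": {
  "rows": "0 0 0 -0.001 0 0.03 0.028; 0 0 0 0 0 0.03 0.028; 0 0 0 0 0 0.02 0.028; 0 0 0 0 0 0.007 0.028; 0 0 0 0 0 0.003 0.028; 0 0 0 0 0 0 0.028; 0 0 0 0 0 0 0.028"
}}

```text
t: 21.6
eef_pos: [0.5921, 0.3329, 0.0321]
ee_rot: [-3.14, 0.0, -1.053]
force: [0.3, -0.1, -2.3]
width: 0.0337
gripper_force: 20.0
```

{"fn": "move_arm", "kwargs": {
  "rows": "0 0 0 0 0 0.001 0.028; 0 0 0 0 0 0.0005 0.028; 0 0 0 0 0 0 0.028; 0 0 0 0 0 0 0.028"
}}

```text
t: 22.1
eef_pos: [0.5917, 0.3326, 0.0296]
ee_rot: [3.142, -0.0, -1.053]
force: [0.7, 0.1, -2.8]
width: 0.0335
gripper_force: 20.0
```

{"fn": "move_arm", "kwargs": {
  "rows": "0 0 0 0 0 0.0005 0.028; 0 0 0 0 0 0.0005 0.028; 0 0 0 0 0 0 0.028; 0 0 0 0 0 0 0.028"
}}

```text
t: 22.6
eef_pos: [0.5917, 0.3326, 0.0286]
ee_rot: [3.142, -0.0, -1.053]
force: [-0.6, -0.3, -1.8]
width: 0.0336
gripper_force: 20.0
```

{"fn": "move_arm", "kwargs": {
  "rows": "0 0 0 0 0 0.0005 0.028; 0 0 0 0 0 0.0002 0.028; 0 0 0 0 0 0 0.028; 0 0 0 0 0 0 0.028"
}}

```text
t: 23.1
eef_pos: [0.5918, 0.3326, 0.0285]
ee_rot: [-3.141, -0.0, -1.053]
force: [-3.2, -0.7, 5.3]
width: 0.0332
gripper_force: 20.0
```

{"fn": "move_arm", "kwargs": {
  "rows": "0 0 0 0 0 0 0.037; 0 0 0 0 0 0 0.045; 0 0 0 0 0 0 0.056; 0 0 0 0 0 0 0.056; 0 0 0 0 0 -0.02 0.056; 0 0 0 0 0 -0.03 0.056; 0 0 0 0 0 -0.043 0.056; 0 0 0 0 0 0 0.056"
}}

```text
t: 24.1
eef_pos: [0.5937, 0.3341, 0.1253]
ee_rot: [-3.134, 0.001, -1.053]
force: [-0.0, -0.4, -0.7]
width: 0.0558
gripper_force: 0.0
```

{"fn": "move_arm", "kwargs": {
  "rows": "0 0 0 0.0503 0.0259 0 0.056; 0 0 0 0.0503 0.0259 0 0.056; 0 0 0 0.0503 0.0259 0 0.056; 0 0 0 0.0503 0.0259 0 0.056; 0 0 0 0.0503 0.0259 0 0.056; 0 0 0 0.0503 0.0259 0 0.056; 0 0 0 0 0 0 0.056; 0 0 0 0 0 0 0.056"
}}

```text
t: 25.1
eef_pos: [0.6057, -0.0068, 0.1205]
ee_rot: [3.141, 0.0, -1.054]
force: [0.8, -0.0, 0.8]
width: 0.0559
gripper_force: 0.0
```

```bash
python3 - <<'E'
from h import *
go((.606,-.0065,.12),(.606,-.0065,.02))
E
```

```text
pose [ 0.6057 -0.0068  0.1205] [ 1.7998e+02  1.0000e-02 -6.0420e+01] q [ 0.31  0.34 -0.29 -0.   -0.94  0.21] t 25.1
level vec deg [ 0.02  0.01 -0.02]
(0.606, -0.0065, 0.12) shift [-0.0002 -0.0004  0.0005]
(0.606, -0.0065, 0.02) shift [ 0.  -0.   0.1]
```

{"fn": "move_arm", "kwargs": {
  "rows": "0 0 0 0 0 0.035 0.056; 0 0 0 0 0 0.035 0.056; 0 0 0 0 0 0.02 0.056; 0 0 0 0 0 0.01 0.056; 0 0 0 0 0 0 0.056; 0 0 0 0 0 0 0.056"
}}

```text
t: 25.85
eef_pos: [0.6066, -0.006, 0.0219]
ee_rot: [-3.14, -0.0, -1.053]
force: [-0.5, 0.2, 1.0]
width: 0.0559
gripper_force: 0.0
```

{"fn": "move_arm", "kwargs": {
  "rows": "0 0 0 0 0 0 0.045; 0 0 0 0 0 0 0.038; 0 0 0 0 0 0 0.03; 0 0 0 0 0 0 0.028; 0 0 0 0 0 0 0.028; 0 0 0 0 0 0 0.028"
}}

```text
t: 26.6
eef_pos: [0.6062, -0.0066, 0.0213]
ee_rot: [-3.141, -0.0, -1.053]
force: [-1.3, 0.4, 5.4]
width: 0.0335
gripper_force: 20.0
```

{"fn": "move_arm", "kwargs": {
  "rows": "0 0 0 0 0 -0.01 0.028; 0 0 0 0 0 -0.03 0.028; 0 0 0 0 0 -0.06 0.028; 0 0 0 0 0 0 0.028; 0 0 0 0 0 0 0.028"
}}

```text
t: 27.22
eef_pos: [0.6055, -0.0065, 0.1211]
ee_rot: [-3.141, 0.0, -1.054]
force: [0.4, 0.6, -2.0]
width: 0.0338
gripper_force: 20.0
```

```bash
python3 - <<'E'
from h import *
go((.574,.269,.12))
E
```

```text
pose [ 0.6055 -0.0065  0.1211] [-1.7998e+02  3.0000e-02 -6.0380e+01] q [ 0.31  0.34 -0.29 -0.   -0.94  0.21] t 27.23
level vec deg [-0.02  0.03  0.02]
(0.574, 0.269, 0.12) shift [-0.2551 -0.1088  0.0012]
```

{"fn": "move_arm", "kwargs": {
  "rows": "0 0 0 -0.0425 -0.0181 0 0.028; 0 0 0 -0.0425 -0.0181 0 0.028; 0 0 0 -0.0425 -0.0181 0 0.028; 0 0 0 -0.0425 -0.0181 0 0.028; 0 0 0 -0.0425 -0.0181 0 0.028; 0 0 0 -0.0425 -0.0181 0 0.028; 0 0 0 0 0 0 0.028; 0 0 0 0 0 0 0.028"
}}

```text
t: 28.22
eef_pos: [0.5732, 0.2683, 0.1193]
ee_rot: [3.139, -0.0, -1.053]
force: [0.4, -1.1, -2.5]
width: 0.0333
gripper_force: 20.0
```

```bash
python3 - <<'E'
from h import *
go((.574,.269,.12),(.574,.269,.0315))
p,d=arm.grab_frame("side");cv2.imwrite("pics/s6.png",p[150:400,80:480])
E
```

```text
pose [0.5732 0.2683 0.1193] [ 1.7983e+02 -2.0000e-02 -6.0330e+01] q [ 0.75  0.38 -0.23 -0.   -0.96 -0.23] t 28.23
level vec deg [ 0.17 -0.02  0.07]
(0.574, 0.269, 0.12) shift [-0.0002 -0.001  -0.0007]
(0.574, 0.269, 0.0315) shift [-0.     -0.0003  0.0885]
```

View pics/s6.png

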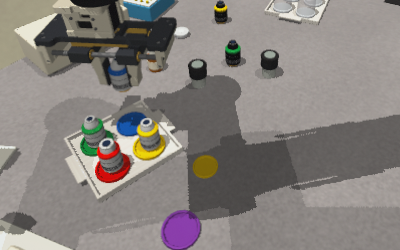

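The blue lens is held upright at crop (120,75), above the blue base at (132,124). The other three are standing in their bases.

{"fn": "move_arm", "kwargs": {
  "rows": "0 0 0 0 -0.001 0.03 0.028; 0 0 0 0 0 0.03 0.028; 0 0 0 0 0 0.02 0.028; 0 0 0 0 0 0.007 0.028; 0 0 0 0 0 0.003 0.028; 0 0 0 0 0 0 0.028; 0 0 0 0 0 0 0.028"
}}

```text
t: 29.15
eef_pos: [0.5755, 0.2695, 0.0318]
ee_rot: [-3.14, 0.0, -1.053]
force: [-0.2, -0.0, -2.0]
width: 0.0335
gripper_force: 20.0
```

{"fn": "move_arm", "kwargs": {
  "rows": "0 0 0 0 0 0.001 0.028; 0 0 0 0 0 0.0005 0.028; 0 0 0 0 0 0.0005 0.028; 0 0 0 0 0 0 0.028; 0 0 0 0 0 0 0.028"
}}

```text
t: 29.78
eef_pos: [0.5751, 0.2693, 0.0289]
ee_rot: [-3.142, -0.0, -1.053]
force: [0.3, 0.2, -1.1]
width: 0.0335
gripper_force: 20.0
```

{"fn": "move_arm", "kwargs": {
  "rows": "0 0 0 0 0 0.0005 0.028; 0 0 0 0 0 0.0003 0.028; 0 0 0 0 0 0 0.028; 0 0 0 0 0 0 0.028"
}}

```text
t: 30.28
eef_pos: [0.5751, 0.2693, 0.0284]
ee_rot: [-3.141, -0.0, -1.053]
force: [-1.6, -0.6, 1.9]
width: 0.0336
gripper_force: 20.0
```

{"fn": "move_arm", "kwargs": {
  "rows": "0 0 0 0 0 0 0.037; 0 0 0 0 0 0 0.045; 0 0 0 0 0 0 0.056; 0 0 0 0 0 0 0.056; 0 0 0 0 0 -0.02 0.056; 0 0 0 0 0 -0.03 0.056; 0 0 0 0 0 -0.05 0.056; 0 0 0 0 0 -0.05 0.056"
}}

```text
t: 31.28
eef_pos: [0.5748, 0.269, 0.1794]
ee_rot: [3.141, -0.0, -1.053]
force: [0.1, -0.0, 0.3]
width: 0.056
gripper_force: 0.0
```

{"fn": "move_arm", "kwargs": {
  "rows": "0 0 0 0.04 0 0 0.056; 0 0 0 0.05 0 0 0.056; 0 0 0 0.05 0 0 0.056; 0 0 0 0.04 0 0 0.056; 0 0 0 0 0 0 0.056; 0 0 0 0 0 0 0.056"
}}

```text
t: 32.02
eef_pos: [0.6639, 0.1127, 0.1779]
ee_rot: [3.141, 0.0, -1.054]
force: [0.3, 0.6, -0.0]
width: 0.0565
gripper_force: 0.0
```

```bash
python3 - <<'E'
from h import *
p,d=arm.grab_frame("side");cv2.imwrite("pics/s7.png",p)
p,d=arm.grab_frame("top");W=cloud("top",d);W=W[:,:230].reshape(-1,3)
for n,b in dict(R=(.529,.349),Y=(.511,.286),G=(.592,.332),B=(.5745,.269)).items():
    c=W[np.hypot(*(W[:,:2]-b).T)<.03];c=c[(c[:,2]<.09)&(c[:,2]>.055)];print(n,(c.mean(0)[:2]-b).round(4),c[:,2].max().round(4))
E
```

```text
R [-0.0002 -0.0028] 0.0687
Y [-0.0016 -0.0047] 0.0693
G [-0.0019 -0.0037] 0.0706
B [-0.0001 -0.0029] 0.0725
```

View pics/s7.png

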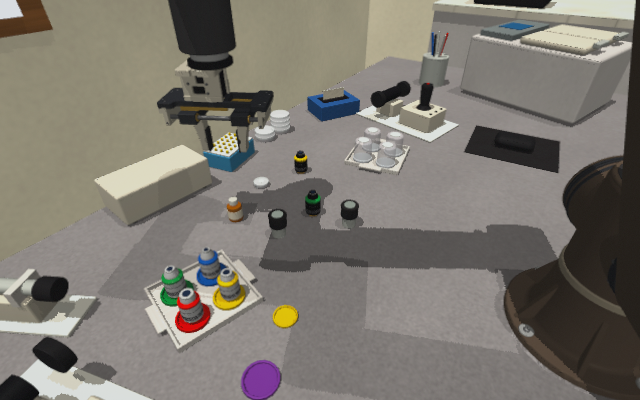

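All four lenses stand upright in their own bases: green (173,285), blue (209,266), red (190,308), yellow (228,287). The two black lenses are where they were, at (313,203) and (300,162).

```bash
python3 -c "
from station import arm
print(arm.job_done())"
```

```text
the job is handed in; nothing more can be done
None
```

The four silver-barrelled lenses stand upright in the bases of their own colours, the two black-barrelled lenses were left where they stood, and the job was handed in at about 32 s.

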